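# Switch the dust suction over to the narrow inlet

## Task

Switch the bench's dust suction over from the wide flared inlet to the narrow straight one. First pull the narrow inlet's slide knob out, all the way until it clicks at its outer stop; then push the wide inlet's slide knob fully home. Never have both gates shut at once, let go of the knobs at the end, and leave the things lying round about where they are.

Things in the scene. Friction and masses are not known exactly. Their poses are not given: they have to be found in the camera images.
- suction_box: Low grey sheet-steel box, 120 (x) x 280 (y) x 40 mm high, screwed to the worktop. Origin at the centre of its underside; its -x axis points to its front, roughly towards the robot. Two slide gates sit side by side on its top, 75 mm left and right of its centre; which gate is on which side varies.
- wide_gate_knob (a point): Centre of the wide gate's slide knob: dark wooden cylinder 26 mm in diameter, 24 mm long, axis level along the point's x, about 50 mm above the worktop, on a 9 mm rod 24 mm long. The point's -x points out of the gate (pull that way to open, push along +x to shut), z up. Shut, the knob's centre is 40 mm in front of the box's front wall; fully open, 90 mm.
- narrow_gate_knob (a point): Centre of the narrow gate's slide knob. Knob, rod, sizes and axes as for the wide gate.
- wide_gate_slide (a joint): How far the wide gate's knob is pulled out, m: 0 = home (shut), 0.050 = outer stop (open). Starts more than half open. A spring ball clicks over a ridge 6.5 mm before either end, then draws the slide to within about 1.5 mm of that end; passing a ridge takes about 6 to 8 N, sliding between them 1 to 2 N. It stays where it is left.
- narrow_gate_slide (a joint): The same for the narrow gate, which starts shut.
- wide_gate_mouth (a point): Centre of the rim of the wide gate's black mouth, which flares out to 80 mm across; 88 mm above the worktop.
- narrow_gate_mouth (a point): Centre of the rim of the narrow gate's black mouth, a straight tube 34 mm across; 92 mm above the worktop.
- tape_measure: Bystander: tape measure, 35 x 93 x 61 mm, to the left of the box. Origin at its underside.
- white_card_box: Bystander: small white card box, 60 x 85 x 22 mm, lying near the front edge of the worktop. Origin at its underside.
- try_square: Bystander: try square, 172 x 110 x 17 mm, lying on the right. Origin at its underside.

How it is judged:
By the outcome, as a careful person would: the job done as asked, in the order asked, and still so for the second after the job is handed in, with the robot touching nothing.
It also fails if it takes over 38 s, if anything falls off the work surface, if the arm or the gripper's body presses on something with over 40 N, if the wrist force passes 120 N, or if a joint passes its speed limit or range.

## Robot

A 6-joint arm with a two-finger parallel gripper is mounted at the origin on a cart in front of the work surface, level with it; the furniture and walls round the work are solid. World frame = base frame: x ahead of the robot, y to its left, z up, the work surface at z = 0. Lengths are in m, angles in rad, forces in N, time in s.
With the tool pointing down it reaches from about 0.4 to 0.825 m from the base axis. Payload 7 kg.
Tool frame: the origin (TCP) lies at the very end of the fingers, on their centre line; the grasp point (between the pads) lies 19 mm behind it; z points along the fingers, y is the line along which they close (so a half turn about z gives the same grasp; the last joint's range is limited). The gripper opens to 85 mm and grips with 20 to 120 N. Pads are 22 mm wide; open, the fingers measure 114 mm over their backs; the gripper's body (76 mm by 85 mm) begins 54 mm behind the grasp point. The pads swing forward as they close: fully open they stand 13 mm farther back than shut.
Start: joints at [-1.024, 0.359, 0.012, 0, -1.224, -0.288], TCP at [0.173, -0.653, 0.231] pointing down, gripper open.
Joint ranges: [-3.07, 3.07], [-1.43, 2.12], [-1.02, 1.25], [-3.03, 1.67], [-3.05, -0], [-3.03, 3.03]. Speed limits (rad/s): [2.39, 2.39, 3.01, 3.14, 3.14, 3.14].

## Interface

Orientations are given as a rotation vector (axis times angle).
In Python, from plant import status, cams, r gives the robot as it stands.
- The arm moves only by the tool jog_arm, never from a script. Its argument "moves" is one flat list of numbers, 7 for each row, row after row: the shift along the world's x, y, z in m, then the turn, a rotation vector about the world's x, y, z in degrees, then the closure, from 0 (fully open) to 1 (shut). In form: [dx, dy, dz, wx, wy, wz, grip, dx, dy, dz, wx, wy, wz, grip, ...]. A call has 1 to 5 rows; each row is the pose to reach, as a shift and turn from the pose commanded when the call began; what a row does not reach only later rows make up. A row lasts 1/10 s, in which the tool goes at most 50 mm and 8.59 degrees, less where a joint would pass 70% of its speed; a pose out of reach is approached as far as the arm can. A call with a gripper value outside its range is refused whole. The fingers move at their own pace and stop on an object; "squeeze" is the grip in N (left out, the last holds). Time passes only in rows, so rows that repeat a pose let the fingers close. It gives the time, the measured TCP pose, the force, the opening and the grip force at its end, in the units of the state.
- status.state(): the state, without advancing time (a new reading comes with each control period).
- cams.snapshot(name): name is "scene" or "side" or "wrist"; returns a dict with "color" (420x560x3 uint8, blue, green, red), "z_map" (420x560 float32, m along the optical axis (not along the pixel's ray), 0 where there is no reading), "fx", "fy", "cx", "cy" (pixels), "dist_coeffs" ([k1, k2, p1, p2, k3] as OpenCV has them; the pictures are not rectified), "rvec" (rotation vector, rad) and "tvec" (3), from world to camera coordinates, as OpenCV has them; the wrist camera has in their place "hand_eye" (4x4, takes a point from camera to tool coordinates, whose origin is the TCP and whose axes are the flange's). Camera axes: x right, y down, z forward; pixel columns grow to the right and rows downward; lengths in m; the calibration is good to about 2 mm. A picture is of the moment at which its call begins: read the wrist's pose just before it.
- r.hand_in(): hands the job in; it is judged then, once.
The state is a dict: "t": time; "joint_positions": joint angles; "joint_velocities": joint speeds; "joint_efforts": joint torques, N m; "eef_pos": TCP position; "tool_rot": TCP orientation; "force": force on the tool from outside, world axes, zero at the start; "moment": the same for the moment, N m; "finger_gap": finger opening in m; "grasp_force": force on a finger pad.
Only numpy, scipy, OpenCV 4.12 (cv2) and the standard library are available. Lean on these libraries where they do the work, as an engineer would, in place of code of your own. Each camera call takes 0.05 s, during which the arm holds its last target. There are 200 camera calls.

## Working session

There is one attempt and no reset: what is moved stays moved. The work goes in short steps, Python scripts to look and compute and a tool call to move; the robot and the scene stay as the last step left them, time stands still between calls to the robot, and variables do not carry over. Pictures are saved under pics/ and viewed, at most 10 in all, crops included, and the job is handed in when it is done.

Besides the shell and the picture viewer there is one more tool, called after ">>>" in YAML: its name, and indented under it one key for each argument. jog_arm: Moves the arm, as the interface text tells. Its arguments: {"type":"object","properties":{"moves":{"type":"array","items":{"type":"number"}},"squeeze":{"type":"number"}},"required":["moves"]}

```bash
mkdir -p pics; ls; cat > h.py <<'E'
import numpy as np, cv2
from plant import status, cams, r
def shot(n,f):
    st=status.state(); s=cams.snapshot(n); cv2.imwrite('pics/'+f,s['color'])
    if n=='wrist':
        T=np.eye(4); T[:3,:3]=cv2.Rodrigues(np.array(st['tool_rot'],float))[0]; T[:3,3]=st['eef_pos']
        s['T']=T@np.array(s['hand_eye'])
    else:
        R=cv2.Rodrigues(np.array(s['rvec'],float))[0]; T=np.eye(4); T[:3,:3]=R.T; T[:3,3]=-R.T@np.ravel(s['tvec']); s['T']=T
    np.savez('pics/'+f[:-4]+'.npz',**s); return s
def K(s): return np.array([[s['fx'],0,s['cx']],[0,s['fy'],s['cy']],[0,0,1]],float)
def ray(s,px):
    u=cv2.undistortPoints(np.array(px,float).reshape(-1,1,2),K(s),np.array(s['dist_coeffs'],float)).reshape(-1,2)
    d=np.c_[u,np.ones(len(u))]; return s['T'][:3,3],d@s['T'][:3,:3].T,d
def plane(s,px,z):
    o,d,_=ray(s,px); return o+d*((z-o[2])/d[:,2])[:,None]
def depth(s,px):
    px=np.array(px).reshape(-1,2).astype(int); _,d,c=ray(s,px); return s['T'][:3,3]+d*s['z_map'][px[:,1],px[:,0]][:,None]
E
python3 - <<'E'
from h import *
print(status.state())
a=shot('scene','scene0.png'); b=shot('side','side0.png')
cv2.imwrite('pics/both.png',cv2.resize(np.hstack([a['color'],b['color']]),(800,300)))
E
```

```text
pics
{'t': 0.0, 'joint_positions': array([-1.02388056e+00,  3.59403757e-01,  1.10700739e-02, -3.42338513e-04,
       -1.22409759e+00, -2.88077523e-01]), 'joint_velocities': array([-0.00083426, -0.00088785,  0.00066947, -0.00064608, -0.00113091,
        0.00136032]), 'joint_efforts': array([-1.17101640e-04, -5.83322346e+01,  2.93415034e+01,  6.93693817e+00,
       -6.13004682e-03,  1.99122758e-05]), 'eef_pos': array([ 0.17260878, -0.6520663 ,  0.23035906]), 'tool_rot': array([ 4.05218819e-01, -3.11497659e+00, -2.55227950e-03]), 'force': array([-0.41272012, -0.43109001,  0.01797336]), 'moment': array([ 0.02293669,  0.00395137, -0.03117914]), 'grasp_force': 0.0, 'finger_gap': 0.08581155531804895}
```

View pics/scene0.png

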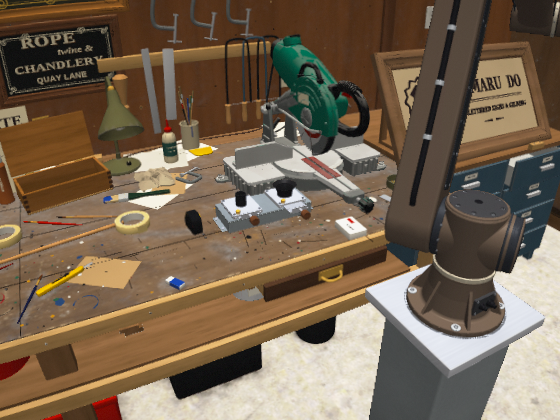

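View pics/side0.png

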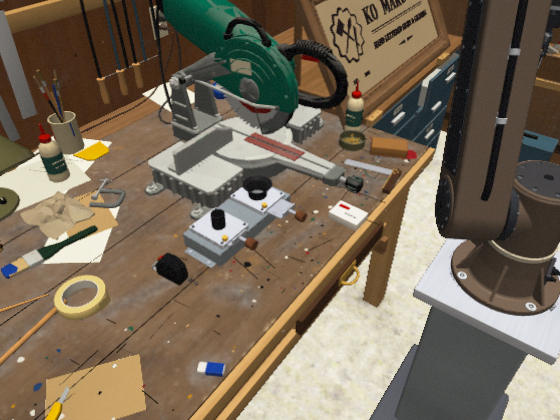

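The scene view shows the narrow mouth at about (241,198) with its knob at (254,220), and the wide mouth at (284,187) with its knob at (306,213). In the side view the narrow mouth is at (218,218) with its knob at (251,243), and the wide mouth is at (258,188) with its knob at (300,215). The saw sits behind the box and to its right.

```bash
python3 - <<'E'
from h import *
for f,P in (('scene0',[(254,220),(306,213),(241,198),(284,187),(193,222),(350,227),(368,204)]),('side0',[(251,243),(300,215),(218,218),(258,188),(171,268),(348,214),(353,183)])):
    s=dict(np.load(f'pics/{f}.npz'))
    print(f,s['T'][:3,3].round(3)); 
    print(np.c_[plane(s,P[:2],.05),depth(s,P[:2])].round(3)); print(depth(s,P[2:]).round(3))
    im=s['color']; hsv=cv2.cvtColor(im,cv2.COLOR_BGR2HSV)
s=dict(np.load('pics/side0.npz'))
c=s['color'][130:310,140:400]; cv2.imwrite('pics/c1.png',cv2.resize(c,None,fx=3,fy=3,interpolation=2))
E
```

```text
scene0 [-0.552  0.751  0.735]
[[0.501 0.304 0.05  0.493 0.308 0.055]
 [0.467 0.15  0.05  0.452 0.159 0.06 ]]
[[ 0.586  0.308  0.083]
 [ 0.62   0.144  0.067]
 [ 0.576  0.465  0.047]
 [ 0.376  0.052  0.023]
 [ 0.397 -0.025  0.071]]
side0 [-0.005  0.888  0.81 ]
[[0.502 0.304 0.05  0.497 0.31  0.058]
 [0.466 0.154 0.05  0.461 0.162 0.058]]
[[ 0.591  0.315  0.09 ]
 [ 0.615  0.134  0.055]
 [ 0.594  0.47   0.052]
 [ 0.384  0.052  0.024]
 [ 0.411 -0.012  0.073]]
```

View pics/c1.png

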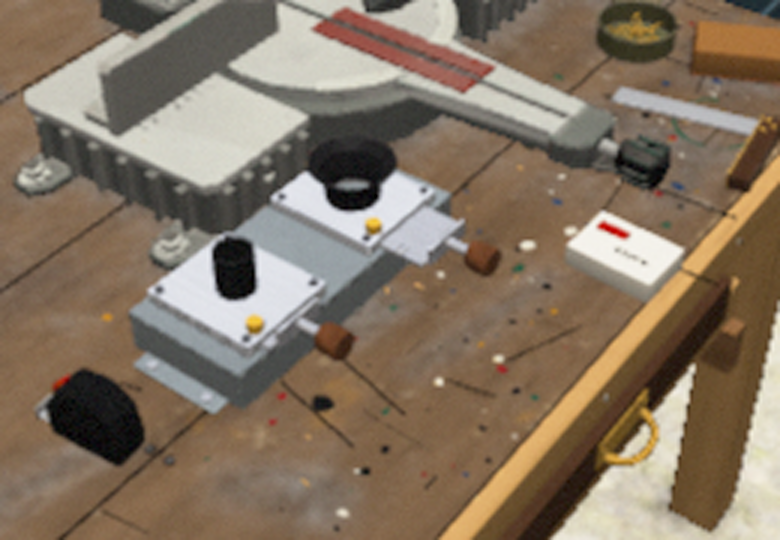

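The crop confirms the layout. The narrow gate on the left is shut, with its knob at side px (251,243). The wide gate on the right is open, with its plate sticking out and its knob at (300,215). Next I'll check the clearances on the way there.

```bash
python3 - <<'E'
from h import *
Z=np.zeros((14,26))
for f in('scene0','side0'):
    s=dict(np.load(f'pics/{f}.npz'))
    yy,xx=np.mgrid[0:420,0:560]; px=np.c_[xx.ravel(),yy.ravel()]
    ok=s['z_map'].ravel()>0; p=depth(s,px[ok])
    i=((p[:,0]-.25)/.05).astype(int); j=((.55-p[:,1])/.05).astype(int)
    k=(i>=0)&(i<14)&(j>=0)&(j<26)&(p[:,0]>.25)&(p[:,1]<.55)
    np.maximum.at(Z,(i[k],j[k]),p[k,2])
print('rows x .25.., cols y .55 down'); 
for i in range(14): print('%.2f'%(.25+.05*i),' '.join('%3d'%(100*z) for z in Z[i]))
for f in('scene0','side0'):
    s=dict(np.load(f'pics/{f}.npz'))
    hsv=cv2.cvtColor(s['color'],cv2.COLOR_BGR2HSV)
    for c in ([(254,220),(306,213)] if f[1]=='c' else [(251,243),(300,215)]):
        print(f,c,hsv[c[1]-1:c[1]+2,c[0]-1:c[0]+2].reshape(-1,3).mean(0).round())
E
```

```text
rows x .25.., cols y .55 down
0.25   0   0   0   0   0   0   0   0   0   0   0   0  54   0   0   0   0  65  65  61  62  65  65   0   0   0
0.30   0   0   0   0   0   0   0   0   0   2   2   0   0   1   1   0   0   0  63  64  61  58  65   0   0   0
0.35   0   0   0   0   0   0   0   0   0   2   2   8   0   2   2   1   2   3   0   0  63  57   0   0   0   0
0.40   0   0   0   0   0   0   0   6   5   2   2   8   7   0   1   1   3   3   3   0   0   0   0   0   0   0
0.45   0   0   0   0   6   6   0   6   6   0   7  34  35   0   0   0   3   3   0   0   0   0   0   0   0   0
0.50   0   0   0   5   6   6   5   6   5   4   7  38  38   0   0   2   2   3   0   0   0   0   0   0   0   0
0.55   0   6   6   5   9   9   5   9   9   4   7  39  39   0   0   2   3  14  17   3   3   3   3   3   3   3
0.60   0   6   6   5   9   9   5   8   9   4   7  39  39   0   0   0   2  13  17   8   8   8   8   7   8   8
0.65   0   1   0   5   5   5   7   7   7   8   8  38  37  31   7   7   7  20  21  17  17  18  17  16  16  17
0.70   0   0   0   0   0   3   7   7   7   7  26  42  36  34  27   8   7  29  29  27  27  26  26  25  25  25
0.75   0   0   0   0   0   2  15  15  15  15  26  42  37  36  13  12  11  37  38  36  36  36  33  32  31  30
0.80   0   0   0   0   0   4  15  15  15  15  30  41  38  39  36  15  15  41  41  41  42  41  41   0   0   0
0.85   1   1   0   0   0   7   8   7   0   0  29  39  41  40   0   0   0  40   0   0   1   1   0   0   0   0
0.90  27   1   1   1   1   1   7   7   7   0  27  40  42  42   0   0   0   0   0   0  30  25   0   0   0   0
scene0 (254, 220) [ 11. 161.  77.]
scene0 (306, 213) [ 11. 161.  86.]
side0 (251, 243) [ 11. 163. 107.]
side0 (300, 215) [ 11. 163. 111.]
```

>>> jog_arm:
  moves: [0.03,0.05,0.08,0,0,-3,0,0.05,0.1,0.15,0,0,-6,0,0.07,0.15,0.22,0,0,-9,0,0.08,0.2,0.26,0,0,-12,0,0.09,0.22,0.28,0,0,-12,0]

```text
t: 0.6
eef_pos: [0.235, -0.507, 0.4262]
tool_rot: [0.074, -3.141, -0.001]
force: [1.1, -0.5, 0.2]
finger_gap: 0.0854
grasp_force: 0.0
```

>>> jog_arm:
  moves: [0.03,0.05,0.01,0,0,0,0,0.06,0.1,0.01,0,0,0,0,0.09,0.15,0.01,0,0,0,0,0.11,0.2,0.01,0,0,0,0,0.13,0.25,0.01,0,0,0,0]

```text
t: 1.1
eef_pos: [0.3524, -0.287, 0.4347]
tool_rot: [0.077, -3.14, -0.0]
force: [1.7, 0.7, 0.1]
finger_gap: 0.0854
grasp_force: 0.0
```

>>> jog_arm:
  moves: [0.01,0.04,0.03,0,0,0,0,0.02,0.08,0.05,0,0,0,0,0.03,0.12,0.06,0,0,0,0,0.04,0.16,0.06,0,0,0,0,0.05,0.2,0.06,0,0,0,0]

```text
t: 1.6
eef_pos: [0.402, -0.0871, 0.4954]
tool_rot: [-0.078, 3.14, 0.001]
force: [1.3, -0.2, -0.4]
finger_gap: 0.0856
grasp_force: 0.0
```

>>> jog_arm:
  moves: [0.0,0.05,0.0,0,0,0,0,0.0,0.1,0.0,0,0,0,0,0.0,0.15,0.0,0,0,0,0,0.01,0.2,0.0,0,0,0,0,0.02,0.25,0.0,0,0,0,0]

```text
t: 2.1
eef_pos: [0.421, 0.1612, 0.4955]
tool_rot: [-0.079, 3.14, 0.002]
force: [1.1, -0.4, 1.3]
finger_gap: 0.0859
grasp_force: 0.0
```

>>> jog_arm:
  moves: [0.01,0.04,-0.02,0,0,0,0,0.02,0.07,-0.06,0,0,0,0,0.02,0.08,-0.11,0,0,0,0,0.02,0.08,-0.16,0,0,0,0,0.02,0.08,-0.2,0,0,0,0]

```text
t: 2.6
eef_pos: [0.4407, 0.239, 0.2918]
tool_rot: [0.079, -3.138, 0.002]
force: [0.0, 0.2, 0.1]
finger_gap: 0.085
grasp_force: 0.0
```

```bash
python3 - <<'E'
from h import *
print(status.state()['eef_pos'],status.state()['tool_rot'])
s=shot('wrist','w1.png'); print(s['T'].round(3))
E
```

```text
[0.44071541 0.23902068 0.29180466] [ 7.85880144e-02 -3.13846079e+00  2.36509771e-03]
[[-0.05   0.953  0.3    0.365]
 [ 0.999  0.048  0.013  0.235]
 [-0.002  0.3   -0.954  0.435]
 [ 0.     0.     0.     1.   ]]
```

View pics/w1.png

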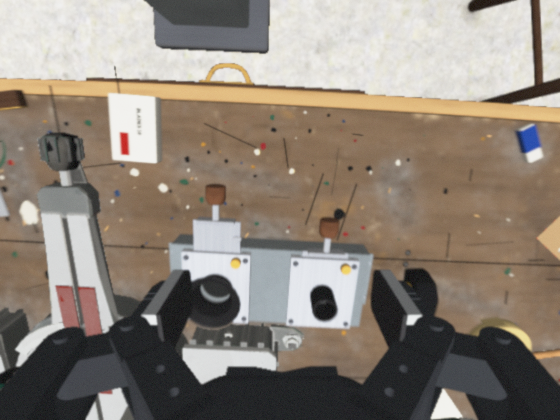

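In the wrist view the wide knob is at about (215,195) and the narrow one at (329,228). The box's front edge runs from roughly (172,240) to (372,253).

```bash
cat > knobs.py <<'E'
from h import *
def knobs(s,seeds):
    hsv=cv2.cvtColor(s['color'],cv2.COLOR_BGR2HSV)
    m=((abs(hsv[...,0].astype(int)-10)<5)&(hsv[...,1]>145)).astype(np.uint8)
    n,l,st,c=cv2.connectedComponentsWithStats(m)
    for q in seeds:
        k=min((i for i in range(1,n) if st[i,4]>30),key=lambda i:np.hypot(*(c[i]-q)))
        x,y,w,h,a=st[k]; print(c[k].round(1),st[k],'plane .05:',plane(s,[c[k],(x+w/2,y),(x+w/2,y+h)],.05).round(4).tolist(),'depth',depth(s,[c[k]]).round(3).tolist())
E
python3 - <<'E'
from knobs import *
for f,q in (('w1',[(329,228),(215,195)]),('scene0',[(254,220),(306,213)]),('side0',[(251,243),(300,215)])):
    print(f); knobs(dict(np.load(f'pics/{f}.npz')),np.array(q))
s=dict(np.load('pics/w1.npz'))
p=plane(s,[(180,241),(365,252),(192,219),(238,223)],.04); print(p.round(4)); d=p[1]-p[0]; print('yaw',np.degrees(np.arctan2(-d[0],d[1])))
k=plane(s,[(215,195),(216,222),(329,228),(327,250)],.05);print(k.round(4))
E
```

```text
w1Traceback (most recent call last):
  File "<stdin>", line 3, in <module>
  File "knobs.py", line 7, in knobs
    k=min((i for i in range(1,n) if st[i,4]>30),key=lambda i:np.hypot(*(c[i]-q)))
ValueError: min() iterable argument is empty
```

```bash
sed -i 's/>145)/>satmin)/; s/def knobs(s,seeds)/def knobs(s,seeds,satmin=145)/' knobs.py
python3 - <<'E'
from knobs import *
s=dict(np.load('pics/w1.npz'))
hsv=cv2.cvtColor(s['color'],cv2.COLOR_BGR2HSV); print(hsv[228,322:337].tolist(),hsv[215:240:3,329].tolist(),hsv[205:215,300].tolist())
for f,q in (('scene0',[(254,220),(306,213)]),('side0',[(251,243),(300,215)])):
    print(f); knobs(dict(np.load(f'pics/{f}.npz')),np.array(q))
p=plane(s,[(180,241),(365,252)],.04); print(p.round(4)); d=p[1]-p[0]; print('yaw',np.degrees(np.arctan2(-d[0],d[1])))
k=plane(s,[(215,195),(216,222),(329,228),(327,250)],.05);print(k.round(4))
cv2.imwrite('pics/w1c.png',cv2.resize(s['color'][170:350,150:400],None,fx=3,fy=3,interpolation=2))
E
```

```text
[[11, 134, 120], [11, 144, 122], [11, 138, 124], [11, 133, 121], [10, 131, 119], [11, 130, 120], [11, 135, 119], [12, 133, 119], [11, 135, 117], [10, 132, 118], [11, 134, 120], [11, 135, 117], [11, 130, 120], [11, 131, 121], [11, 137, 119]] [[16, 99, 144], [12, 117, 72], [15, 141, 74], [10, 132, 120], [11, 138, 116], [11, 137, 121], [11, 130, 131], [10, 126, 136], [168, 7, 182]] [[15, 92, 139], [15, 91, 137], [15, 94, 138], [15, 87, 137], [14, 86, 136], [15, 86, 133], [13, 84, 134], [14, 89, 138], [15, 93, 137], [15, 92, 136]]
scene0
[253.8 219.9] [250 216   9   9  58] plane .05: [[0.5017, 0.3044, 0.05], [0.5212, 0.2935, 0.05], [0.4749, 0.3142, 0.05]] depth [[0.493, 0.31, 0.059]]
[305.1 214. ] [301 210   9   9  61] plane .05: [[0.4629, 0.155, 0.05], [0.4833, 0.142, 0.05], [0.4372, 0.1683, 0.05]] depth [[0.448, 0.164, 0.06]]
side0
[250.7 243.3] [245 238  13  12 100] plane .05: [[0.5021, 0.3054, 0.05], [0.5118, 0.2904, 0.05], [0.487, 0.3213, 0.05]] depth [[0.498, 0.313, 0.06]]
[300.1 215.6] [295 211  11  11  85] plane .05: [[0.4644, 0.1559, 0.05], [0.4735, 0.1409, 0.05], [0.4501, 0.1752, 0.05]] depth [[0.461, 0.162, 0.058]]
[[0.5365 0.103  0.04  ]
 [0.5399 0.3602 0.04  ]]
yaw -0.7567340583715996
[[0.4659 0.1546 0.05  ]
 [0.5025 0.1554 0.05  ]
 [0.5033 0.3047 0.05  ]
 [0.535  0.3051 0.05  ]]
```

View pics/w1c.png

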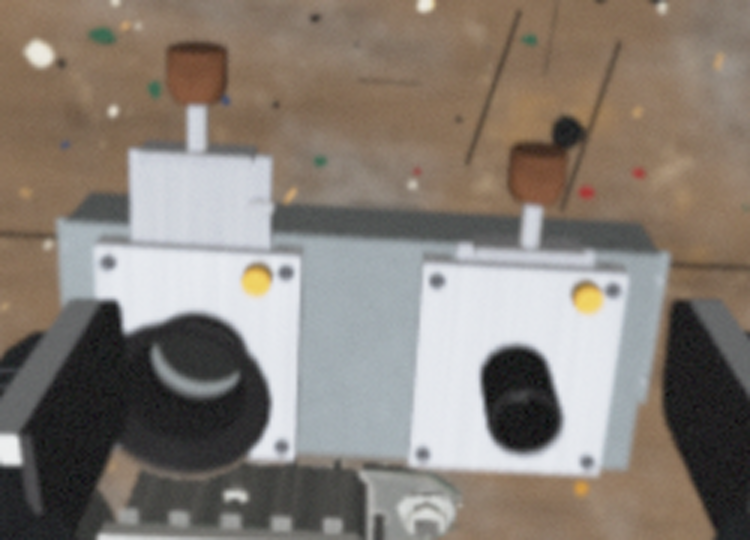

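The narrow knob is at (0.502, 0.305) and the wide knob at (0.466, 0.155). The box's yaw is about -0.4° and the tool's is +2.9°, so I'll turn by about -3°.

>>> jog_arm:
  moves: [0.03,0.03,-0.03,0,0,-2,0,0.061,0.066,-0.05,0,0,-3.2,0,0.061,0.066,-0.09,0,0,-3.2,0,0.061,0.066,-0.13,0,0,-3.2,0,0.061,0.066,-0.15,0,0,-3.2,0]

```text
t: 3.15
eef_pos: [0.5019, 0.3044, 0.142]
tool_rot: [-0.011, -3.138, 0.005]
force: [0.3, -0.3, -0.5]
finger_gap: 0.0857
grasp_force: 0.0
```

>>> jog_arm:
  moves: [0,0,-0.03,0,0,0,0,0,0,-0.06,0,0,0,0,0,0,-0.09,0,0,0,0,0,0,-0.111,0,0,0,0,0,0,-0.111,0,0,0,0]

```text
t: 3.65
eef_pos: [0.5018, 0.3041, 0.0319]
tool_rot: [-0.011, -3.138, 0.006]
force: [0.4, -0.0, -0.3]
finger_gap: 0.0852
grasp_force: 0.0
```

```bash
python3 - <<'E'
from h import *
st=status.state(); print(st['t'],st['eef_pos'],st['tool_rot'],st['force'])
s=shot('wrist','w2.png')
E
```

```text
3.65 [0.50177208 0.30410073 0.03186979] [-0.01089021 -3.13809023  0.00581875] [ 0.37160578 -0.02536675 -0.29285246]
```

View pics/w2.png

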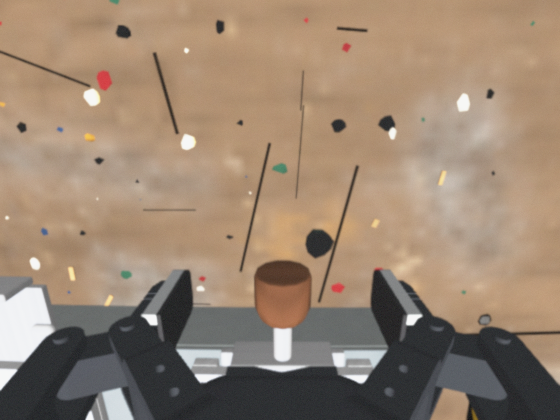

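The knob sits midway between the pads, at about (283,295), so I'll close on it.

>>> jog_arm:
  moves: [0,0,0,0,0,0,1,0,0,0,0,0,0,1,0,0,0,0,0,0,1,0,0,0,0,0,0,1,0,0,0,0,0,0,1]
  squeeze: 50

```text
t: 4.2
eef_pos: [0.5029, 0.3047, 0.0351]
tool_rot: [0.01, 3.141, -0.001]
force: [-1.8, -4.6, 7.1]
finger_gap: 0.0242
grasp_force: 48.6
```

>>> jog_arm:
  moves: [-0.006,0,0,0,0,0,1,-0.014,0,0,0,0,0,1,-0.022,0,0,0,0,0,1,-0.03,0,0,0,0,0,1,-0.038,0,0,0,0,0,1]

```text
t: 4.7
eef_pos: [0.4651, 0.305, 0.0351]
tool_rot: [0.01, 3.14, 0.0]
force: [0.5, -1.7, 6.8]
finger_gap: 0.0239
grasp_force: 49.5
```

>>> jog_arm:
  moves: [-0.004,0,0,0,0,0,1,-0.008,0,0,0,0,0,1,-0.011,0,0,0,0,0,1,-0.014,0,0,0,0,0,1,-0.014,0,0,0,0,0,1]

```text
t: 5.2
eef_pos: [0.4532, 0.3053, 0.0353]
tool_rot: [0.008, 3.137, 0.002]
force: [14.2, -7.3, 0.9]
finger_gap: 0.0239
grasp_force: 49.9
```

```bash
python3 - <<'E'
from h import *
s=shot('wrist','w3.png'); print(status.state()['force'],status.state()['eef_pos'])
b=shot('side','side3.png')
c=cv2.resize(b['color'][130:310,140:400],(560,388),interpolation=2)
cv2.imwrite('pics/m3.png',np.hstack([cv2.resize(s['color'],(400,300)),cv2.resize(c,(400,300))]))
E
```

```text
[13.39792628 -6.60710125  1.67708914] [0.45323361 0.30532148 0.03527096]
```

View pics/m3.png

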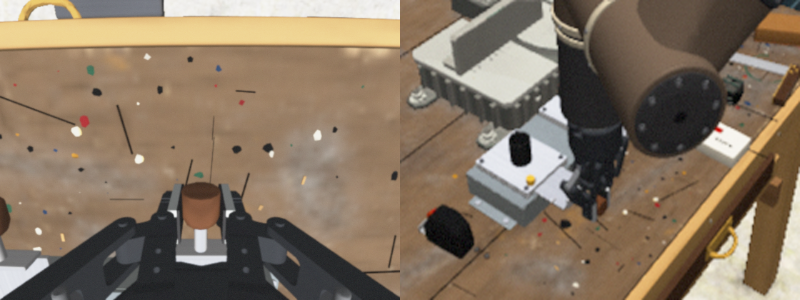

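The knob has travelled 49.7 mm and is pressing on the stop with 14 N, well above the ridge force. I'll ease off, release and lift.

>>> jog_arm:
  moves: [0.003,0,0,0,0,0,1,0.003,0,0,0,0,0,0,0.003,0,0,0,0,0,0,0.003,0,0,0,0,0,0,0.003,0,0,0,0,0,0]

```text
t: 5.8
eef_pos: [0.4535, 0.3052, 0.0339]
tool_rot: [-0.01, -3.141, 0.0]
force: [-0.3, 0.1, -0.1]
finger_gap: 0.0805
grasp_force: 0.0
```

>>> jog_arm:
  moves: [0,0,0.02,0,0,0,0,0,0,0.06,0,0,0,0,0,0,0.11,0,0,0,0,0.0,-0.03,0.15,0,0,0,0,0.0,-0.07,0.18,0,0,0,0]

```text
t: 6.3
eef_pos: [0.4542, 0.236, 0.2167]
tool_rot: [0.006, 3.139, 0.003]
force: [0.8, -0.1, -0.1]
finger_gap: 0.085
grasp_force: 0.0
```

```bash
python3 - <<'E'
from knobs import *
s=shot('wrist','w4.png'); print(status.state()['force'],status.state()['eef_pos'],status.state()['finger_gap'])
E
```

```text
[-0.33878136 -5.05211298  3.71761637] [0.4545374  0.23172469 0.22114808] 0.0857295590590231
```

View pics/w4.png

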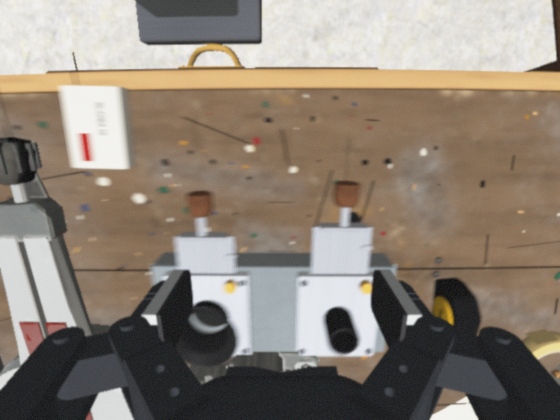

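The narrow gate's plate is now out with its knob at (347,194), farther out than the wide knob at (200,205).

```bash
python3 - <<'E'
from knobs import *
s=dict(np.load('pics/w4.npz')); knobs(s,np.array([(347,194),(200,205)]),115)
E
```

```text
[346.2 193.7] [335 181  24  26 498] plane .05: [[0.4558, 0.303, 0.05], [0.4425, 0.303, 0.05], [0.4701, 0.3047, 0.05]] depth [[0.452, 0.3, 0.061]]
[199.7 203.8] [189 192  22  25 448] plane .05: [[0.466, 0.1511, 0.05], [0.4533, 0.1525, 0.05], [0.4804, 0.1502, 0.05]] depth [[0.461, 0.154, 0.064]]
```

>>> jog_arm:
  moves: [0.011,-0.04,-0.02,0,0,0,0,0.011,-0.078,-0.04,0,0,0,0,0.011,-0.078,-0.07,0,0,0,0,0.011,-0.078,-0.1,0,0,0,0,0.011,-0.078,-0.1,0,0,0,0]

```text
t: 6.85
eef_pos: [0.4624, 0.1553, 0.1108]
tool_rot: [-0.012, -3.136, 0.006]
force: [-0.9, -0.1, -0.1]
finger_gap: 0.0853
grasp_force: 0.0
```

>>> jog_arm:
  moves: [0.004,0,-0.02,0,0,0,0,0.004,-0.001,-0.045,0,0,0,0,0.004,-0.001,-0.065,0,0,0,0,0.004,-0.001,-0.08,0,0,0,0,0.004,-0.001,-0.08,0,0,0,0]

```text
t: 7.35
eef_pos: [0.4682, 0.1561, 0.0334]
tool_rot: [-0.009, -3.14, 0.003]
force: [-0.2, 0.2, 0.3]
finger_gap: 0.0855
grasp_force: 0.0
```

>>> jog_arm:
  moves: [0,0,0,0,0,0,1,0,0,0,0,0,0,1,0,0,0,0,0,0,1,0,0,0,0,0,0,1,0,0,0,0,0,0,1]
  squeeze: 50

```text
t: 7.85
eef_pos: [0.4686, 0.1551, 0.0349]
tool_rot: [-0.009, -3.141, 0.003]
force: [-2.2, -6.8, 9.6]
finger_gap: 0.0237
grasp_force: 48.4
```

>>> jog_arm:
  moves: [0.006,0,0,0,0,0,1,0.014,0,0,0,0,0,1,0.022,0,0,0,0,0,1,0.028,0,0,0,0,0,1,0.032,0,0,0,0,0,1]

```text
t: 8.35
eef_pos: [0.5, 0.1547, 0.0348]
tool_rot: [-0.01, -3.14, 0.003]
force: [-4.2, -6.9, 10.9]
finger_gap: 0.0236
grasp_force: 48.7
```

>>> jog_arm:
  moves: [0.003,0,0,0,0,0,1,0.006,0,0,0,0,0,1,0.008,0,0,0,0,0,1,0.01,0,0,0,0,0,1,0.01,0,0,0,0,0,1]

```text
t: 8.85
eef_pos: [0.5063, 0.1543, 0.0345]
tool_rot: [-0.012, -3.134, 0.005]
force: [-21.2, 0.4, 23.0]
finger_gap: 0.024
grasp_force: 49.5
```

It stopped after 37.7 mm with 21 N on it, so it is home. I'll ease off, release, lift and look.

>>> jog_arm:
  moves: [-0.004,0,0,0,0,0,1,-0.004,0,0,0,0,0,0,-0.004,0,0,0,0,0,0,-0.004,0,0,0,0,0,0,-0.004,0,0,0,0,0,0]

```text
t: 9.35
eef_pos: [0.5069, 0.1564, 0.034]
tool_rot: [0.01, 3.142, 0.0]
force: [-0.0, 0.7, -0.5]
finger_gap: 0.0796
grasp_force: 0.0
```

>>> jog_arm:
  moves: [0,0,0.02,0,0,0,0,0,0,0.06,0,0,0,0,-0.02,0.03,0.11,0,0,0,0,-0.04,0.06,0.15,0,0,0,0,-0.05,0.08,0.19,0,0,0,0]

```text
t: 9.85
eef_pos: [0.4583, 0.2315, 0.2159]
tool_rot: [-0.011, -3.141, 0.0]
force: [1.6, 0.5, 0.5]
finger_gap: 0.0856
grasp_force: 0.0
```

>>> jog_arm:
  moves: [0,0,0,0,0,0,0,0,0,0,0,0,0,0,0,0,0,0,0,0,0]

```text
t: 10.15
eef_pos: [0.4591, 0.2307, 0.2139]
tool_rot: [-0.01, -3.14, 0.001]
force: [-0.7, -0.2, -0.3]
finger_gap: 0.0858
grasp_force: 0.0
```

```bash
python3 - <<'E'
from knobs import *
s=shot('wrist','w5.png'); st=status.state(); print(st['t'],st['force'],st['eef_pos'],st['finger_gap'])
knobs(s,np.array([(340,190),(215,230)]),115)
E
```

```text
10.2 [-0.47830342  0.37429367 -0.49100609] [0.45913733 0.23034866 0.21352939] 0.0856060907135312
[355.1 189.6] [343 178  26  25 555] plane .05: [[0.4554, 0.3054, 0.05], [0.4434, 0.3056, 0.05], [0.4695, 0.3073, 0.05]] depth [[0.452, 0.302, 0.062]]
[209.6 233.5] [198 221  24  26 510] plane .05: [[0.5022, 0.1539, 0.05], [0.4882, 0.1553, 0.05], [0.5178, 0.153, 0.05]] depth [[0.496, 0.157, 0.064]]
```

View pics/w5.png

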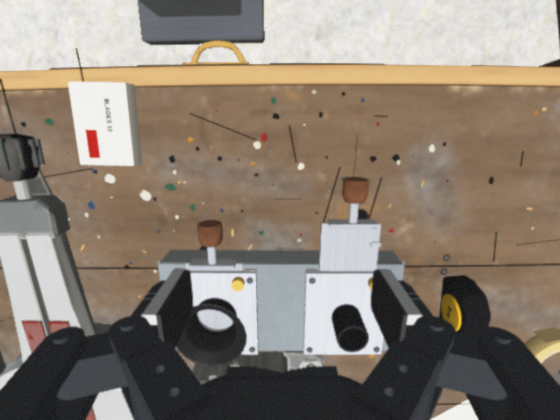

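The wide knob at (210,233) is home and the narrow knob at (355,190) is fully out, 47–48 mm apart along the slide, which fits both being past their clicks. The bystanders haven't moved and the gripper is clear.

```bash
python3 -c "
from plant import r
print(r.hand_in())"
```

```text
the job is handed in; nothing more can be done
None
```

The narrow gate's knob was pulled out to its outer stop first, then the wide gate's knob was pushed fully home; both are released, nothing else was moved, and the job was handed in at about 10 s.

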